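Load the bead spinner and hold its lever at half speed

ROBOT

A 7-joint arm with a two-finger parallel gripper is mounted at the origin on the work surface. World frame = base frame: x ahead of the robot, y to its left, z up, the work surface at z = 0. Lengths are in m, angles in rad, forces in N, time in s.
With the tool pointing down it reaches from about 0.425 to 0.875 m from the base axis. Payload 8.4 kg.
Tool frame: the origin (TCP) lies midway between the tips of the shut fingers; the grasp point (between the pads) lies 19 mm behind it; z points along the fingers, y is the line along which they close (so a half turn about z gives the same grasp; the last joint's range is limited). The gripper opens to 87 mm and grips with 3 to 60 N. Pads are 19 mm wide; open, the fingers measure 117 mm over their backs; the gripper's body (75 mm by 190 mm) begins 51 mm behind the grasp point.
Start: joints at [-1.369, 0.333, 0.04, 1.465, -0.013, 1.343, -0.059], TCP at [0.193, 0.621, 0.223] pointing down, gripper open.
Joint ranges: [-2.58, 2.58], [-0.38, 2.09], [-1.3, 1.39], [0.25, 2.4], [-1.5, 4.64], [0.08, 2.09], [-2.65, 2.65]. Speed limits (rad/s): [2.22, 2.22, 2.79, 2.79, 3.14, 3.14, 3.14].

INTERFACE

Orientations are given as a unit quaternion [w, x, y, z].
In Python, from station import * gives the robot as it stands.
- The arm moves only by the tool arm_command, never from a script. Its argument "commands" is a list that holds one entry, the list of rows, each a list of 7 numbers: the turn, a rotation vector about the world's x, y, z in rad, then the shift along the world's x, y, z in mm, then the opening, from 0 (shut) to 1 (fully open). In form: [[[ax, ay, az, tx, ty, tz, gripper], ...]]. A call has exactly 8 rows; each row shifts and turns the commanded pose from where the row before left it; what a row does not reach is not made up. A row lasts 1/8 s, in which the tool goes at most 62.5 mm and 10.7 degrees, less where a joint would pass 70% of its speed; a pose out of reach is approached as far as the arm can. A call is refused whole if a number of a shift passes 62.5 or a number of a turn 0.188, either way. A call with a gripper value outside its range is refused whole. The fingers move at their own pace and stop on an object; the grip force is fixed at half the most. Time passes only in rows, so rows that do not move let the fingers close, or fill a call up. It gives the time, the measured TCP pose, the force, the opening and the grip force at its end, in the units of the state.
- observe(): the state, without advancing time (a new reading comes with each control period).
- grab_frame(name): name is "scene" or "top" or "wrist"; returns a dict with "color" (420x560x3 uint8, red, green, blue), "camera_matrix" (3x3 intrinsics, pixels), "dist_coeffs" ([k1, k2, p1, p2, k3] as OpenCV has them; the pictures are not rectified), "extrinsics" (4x4, takes a point from camera to world coordinates); the wrist camera has in their place "tool_from_camera" (4x4, takes a point from camera to tool coordinates, whose origin is the TCP and whose axes are the flange's). Camera axes: x right, y up, looking along -z (the intrinsics and any distortion apply to the point x, -y, -z); pixel columns grow to the right and rows downward; lengths in m; the calibration is good to about 2 mm. A picture is of the moment at which its call begins: read the wrist's pose just before it. There is no depth.
- finish_job(): hands the job in; it is judged then, once.
The state is a dict: "t": time; "q": joint angles; "joint_vel": joint speeds; "joint_torque": joint torques, N m; "tool_pos": TCP position; "tcp_rot": TCP orientation; "wrist_force": force on the tool from outside, world axes, zero at the start; "moment": the same for the moment, N m; "gripper_width": finger opening in m; "grasp_force": force on a finger pad.
Only numpy, scipy, OpenCV 4.12 (cv2) and the standard library are available. Lean on these libraries where they do the work, as an engineer would, in place of code of your own. Each camera call takes 0.05 s, during which the arm holds its last target. There are 200 camera calls.

TASK

Pick up the steel sorting tray by its wooden grip, tip it over the spinner's wooden bowl so that all five beads slide in, and set the empty tray back down flat on the table. Then, with the gripper fingers, press the spinner's spring-loaded lever half way down, so that it is level, and finish while still holding it there: do not let go. Leave everything else on the table where it is.

Things in the scene. Friction and masses are not known exactly. Their poses are not given: they have to be found in the camera images.
- spinner: Bead spinner, bolted down: grey base 150 x 150 x 36 mm carrying an open wooden bowl (fixed): rim 180 mm outside diameter, 105 mm above the table, wall 6 mm; inner floor 44 mm above the table, about 108 mm across; a brass spindle with an 18 mm ball at its middle reaches up to 81 mm. Origin: on the bowl's axis at table height, z up.
- tray: Loose steel tray, 145 to 235 g, holding five beads, left or right of the spinner. Pan from x = -78 to +65 mm, 90 mm wide (y); floor 4 mm, walls 22 mm high, open at -x, where the floor rises 5 mm to a pouring lip 82 mm wide. Upright wooden grip at x = +85 mm: plate 12 mm thick (y), 26 mm wide (x), top at 68 mm. Origin on its underside. At the start -x points to the robot's side within 0.5 rad.
- tray_grip (a point): Middle of the tray's wooden grip, 45 mm above the tray's underside, at x = +85 mm of the tray; same axes as the tray. Pinch the plate across the tray's y.
- tray_lip (a point): Middle of the tray's pouring lip, 9 mm above the tray's underside, at x = -78 mm of the tray; same axes as the tray.
- lever_box: Spinner's speed control, bolted down on the side away from the tray: grey box 130 x 90 x 30 mm, from x = +10 to +140 mm of this frame, with a spring lever: hinge across y at x = +110 mm, 65 mm up, running towards -x (the robot's side within 0.5 rad), its pad's middle at x = -40 mm when level. Origin at table height. A small black knob on the box is fixed and does nothing.
- lever (a joint): The lever's angle, rad: 0 = up at rest (sloping 0.2 rad upwards to its free end), 0.2 = level, half way, 0.4 = fully down. A spring lifts it: about 3 N at the pad starts it, 7 N holds it level, 11 N at the bottom; it springs back up when let go.
- lever_pad (a point): Middle of the top face of the black pad (50 x 50 x 10 mm) on the lever's free end, 150 mm from the hinge; 100 mm above the table at rest, 70 mm when level, 40 mm fully down. x runs along the lever towards the hinge, z is the pad's normal.
- bead0: One of five like beads: white glazed ceramic disc, 22 mm diameter, 12 mm thick, 11 g, lying flat in the tray at the start; glazed, so it slides on the steel when the tray is tipped beyond about 20 degrees (about 30 on the lip's rise). Origin: centre of its underside.
- bead1: One of five like beads: white glazed ceramic disc, 22 mm diameter, 12 mm thick, 11 g, lying flat in the tray at the start; glazed, so it slides on the steel when the tray is tipped beyond about 20 degrees (about 30 on the lip's rise). Origin: centre of its underside.
- bead2: One of five like beads: white glazed ceramic disc, 22 mm diameter, 12 mm thick, 11 g, lying flat in the tray at the start; glazed, so it slides on the steel when the tray is tipped beyond about 20 degrees (about 30 on the lip's rise). Origin: centre of its underside.
- bead3: One of five like beads: white glazed ceramic disc, 22 mm diameter, 12 mm thick, 11 g, lying flat in the tray at the start; glazed, so it slides on the steel when the tray is tipped beyond about 20 degrees (about 30 on the lip's rise). Origin: centre of its underside.
- bead4: One of five like beads: white glazed ceramic disc, 22 mm diameter, 12 mm thick, 11 g, lying flat in the tray at the start; glazed, so it slides on the steel when the tray is tipped beyond about 20 degrees (about 30 on the lip's rise). Origin: centre of its underside.
- mug: bystander, to be left where it is: white mug, 76 mm wide, 90 mm high, loose. Origin: centre of underside.
- vase: bystander, to be left where it is: dark gourd-shaped vase, 90 mm wide, 130 mm high, loose. Origin: centre of underside.
- glue: bystander, to be left where it is: white glue bottle, 48 mm wide, 140 mm high, loose. Origin: centre of underside.
- jar: bystander, to be left where it is: glass jar with metal lid, 68 mm wide, 75 mm high, loose. Origin: centre of underside.
- scissors: bystander, to be left where it is: scissors lying flat, about 140 mm long, 8 mm high, loose. Origin: near the pivot; blades to +x.
- spool: bystander, to be left where it is: wooden spool, 34 mm wide, 40 mm high, loose. Origin: centre of underside.
- foam_disc: bystander, to be left where it is: flat foam disc, 70 mm wide, 8 mm high, loose. Origin: centre of underside.
Not all that is in view belongs to the job. Leave any red or yellow look-alike of the tray alone.

How it is judged:
By the outcome, as a careful person would: the job done as asked, in the order asked, and still so for the second after the job is handed in, while the arm keeps its last pose, push and grip.
It also fails if it takes over 69 s, if anything falls off the work surface, if the arm or the gripper's body presses on something with over 40 N, if the wrist force passes 120 N, or if a joint passes its speed limit or range.

## Working session

There is one attempt and no reset: what is moved stays moved. The work goes in short steps, Python scripts to look and compute and a tool call to move; the robot and the scene stay as the last step left them, time stands still between calls to the robot, and variables do not carry over. Pictures are saved under pics/ and viewed, at most 10 in all, crops included, and the job is handed in when it is done.

Besides the shell and the picture viewer there is one more tool, called as name([rows], argument=value, ...), one row to a line, values as JSON. arm_command: Moves the arm, as the interface text tells. Its arguments: {"type":"object","properties":{"commands":{"type":"array","items":{"type":"array","items":{"type":"array","items":{"type":"number"}}}}},"required":["commands"]}

```bash
ls; mkdir -p pics
cat > h.py <<'E'
from station import *
import numpy as np, cv2
from scipy.spatial.transform import Rotation as R
def ray(f,uv,T=None):
    p=cv2.undistortPoints(np.array(uv,float).reshape(-1,1,2),np.array(f["camera_matrix"]),np.array(f["dist_coeffs"])).reshape(-1,2)
    d=np.c_[p[:,0],-p[:,1],-np.ones(len(p))]
    T=np.array(f["extrinsics"]) if T is None else T
    return T[:3,3], d@T[:3,:3].T
def onplane(f,uv,z,T=None):
    o,d=ray(f,uv,T); return o+d*((np.asarray(z)-o[2])/d[:,2])[:,None]
def proj(f,P,T=None):
    T=np.array(f["extrinsics"]) if T is None else T
    Q=(np.atleast_2d(P)-T[:3,3])@T[:3,:3]; Q=Q*[1,-1,-1]
    return cv2.projectPoints(Q,np.zeros(3),np.zeros(3),np.array(f["camera_matrix"]),np.array(f["dist_coeffs"]))[0].reshape(-1,2)
def state():
    s=observe(); print({k:np.round(s[k],3).tolist() for k in ("t","q","tool_pos","tcp_rot","wrist_force","gripper_width","grasp_force")}); return s
E
python3 - <<'E'
from h import *
import pickle
state()
fs={}
for n in("scene","top"):
    f=grab_frame(n); fs[n]=f; print(n,np.round(f["extrinsics"],3).tolist(),np.round(f["camera_matrix"],1).tolist(),f["dist_coeffs"])
    cv2.imwrite(f"pics/{n}0.png",cv2.resize(f["color"][:,:,::-1],(800,600),interpolation=cv2.INTER_CUBIC))
pickle.dump(fs,open("f0.pkl","wb"))
E
```

```text
pics
{'t': 0.0, 'q': [-1.369, 0.334, 0.04, 1.466, -0.013, 1.343, -0.059], 'tool_pos': [0.192, 0.62, 0.222], 'tcp_rot': [-0.0, 0.15, 0.989, -0.001], 'wrist_force': [-0.187, 0.011, 0.272], 'gripper_width': 0.087, 'grasp_force': 0.0}
scene [[0.081, -0.622, 0.779, 1.368], [0.997, 0.049, -0.064, -0.147], [0.001, 0.781, 0.624, 0.742], [0.0, 0.0, 0.0, 1.0]] [[384.3, 0.0, 282.9], [0.0, 384.3, 214.5], [0.0, 0.0, 1.0]] [-0.08778982  0.          0.          0.          0.        ]
top [[0.019, 0.99, -0.138, 0.338], [-1.0, 0.019, -0.002, -0.05], [0.0, 0.138, 0.99, 1.39], [0.0, 0.0, 0.0, 1.0]] [[492.9, 0.0, 279.9], [0.0, 492.9, 204.9], [0.0, 0.0, 1.0]] [-0.01105286  0.          0.          0.          0.        ]
```

View pics/top0.png

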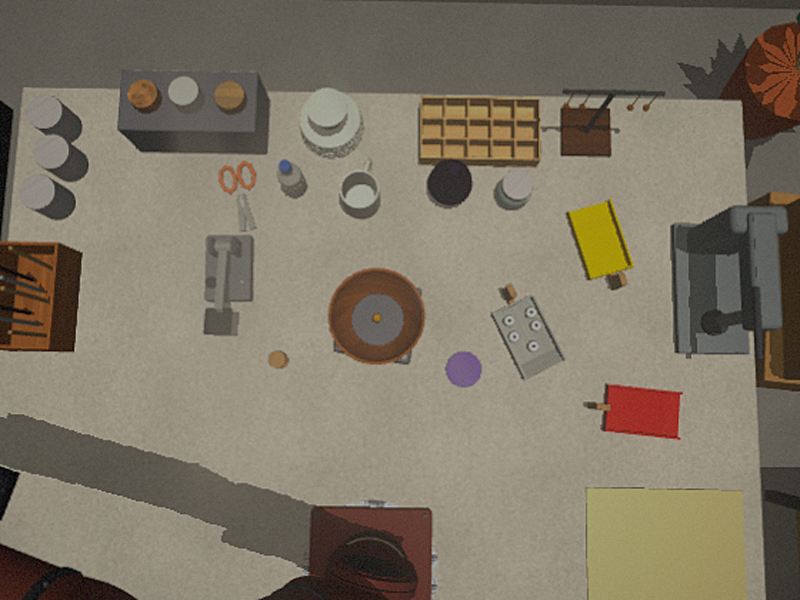

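View pics/scene0.png

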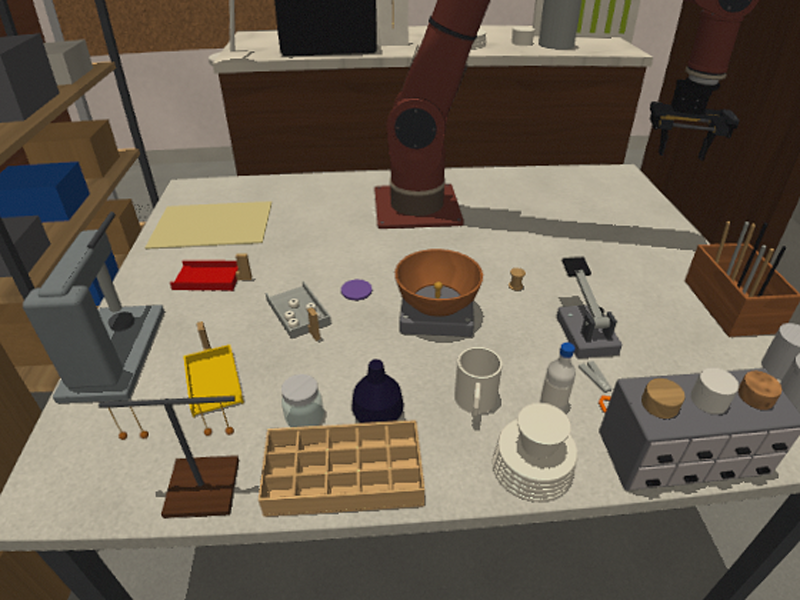

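The top view shows the tray with pan corners at about (491,313), (531,295), (563,357) and (523,378), and its grip at (510,289). The bowl is centred near (377,315) and the lever pad is near (221,320). The red and yellow trays are decoys. Next I'll zoom in for precise points.

Run:
```python
from h import *
import pickle
fs=pickle.load(open("f0.pkl","rb"))
def crop(n,u,v,w,h,s): return cv2.resize(fs[n]["color"][v:v+h,u:u+w,::-1],(w*s,h*s),interpolation=cv2.INTER_CUBIC)
a=crop("top",335,190,65,80,5); b=crop("top",135,155,50,80,5)
c=crop("scene",180,190,65,50,5); d=crop("scene",385,170,60,50,5)
im=np.zeros((660,640,3),np.uint8)
im=np.zeros((400+0,800,3),np.uint8)
im=np.zeros((600,800,3),np.uint8)
im[:400,:325]=a; im[:400,330:580]=b
e=np.zeros((600,800,3),np.uint8); 
cv2.imwrite("pics/c1.png",im[:400,:580])
im2=np.zeros((250,630,3),np.uint8); im2[:,:325]=c; im2[:,330:630]=d
cv2.imwrite("pics/c2.png",im2)
```

```text
(no output)
```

View pics/c1.png

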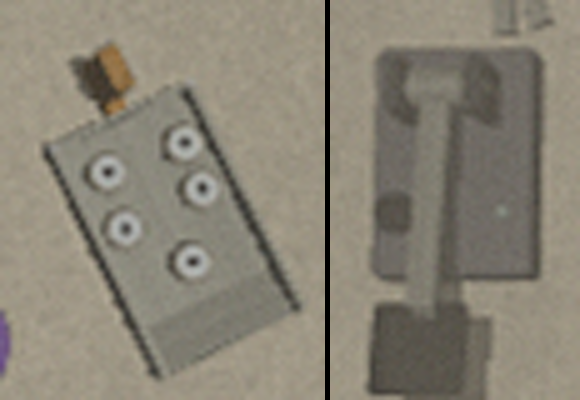

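View pics/c2.png

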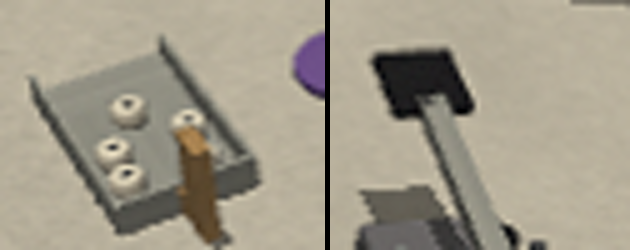

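```bash
cat > fit.py <<'E'
from h import *
import pickle
from scipy.optimize import least_squares
fs=pickle.load(open("f0.pkl","rb")); top,sc=fs["top"],fs["scene"]
def px(u0,v0,pts,du=0): return np.array([[u0+(u-du+.5)/5-.5,v0+(v+.5)/5-.5] for u,v in pts])
def fit(obs,x0):
    def res(p):
        c,s=np.cos(p[2]),np.sin(p[2]); M=np.array([[c,-s,0],[s,c,0],[0,0,1]]); r=[]
        for f,uv,P in obs: r.append((proj(f,np.array(P)/1000@M.T+[p[0],p[1],0])-uv).ravel())
        return np.concatenate(r)
    s=least_squares(res,x0,loss="soft_l1"); print(np.round(s.x,4),np.round(res(s.x).reshape(-1,2),1).tolist()); return s.x
to=px(335,190,[(45,148),(185,87),(155,378),(298,310),(115,67)])
so=px(180,190,[(120,207),(255,160),(33,80),(163,38),(190,133)])
P=[(65,45,22),(65,-45,22),(-78,45,22),(-78,-45,22),(85,0,68)]
Ps=[(65,-45,22),(65,45,22),(-78,-45,22),(-78,45,22),(85,0,68)]
for q in (1,0): 
  t=fit([(top,to,P)]+([(sc,so,Ps)] if q else []),[.5,-.3,.3])
bd=px(335,190,[(107,172),(184,143),(201,188),(124,229),(191,261)]); c,s=np.cos(t[2]),np.sin(t[2])
print("beads tray",np.round((onplane(top,bd,.016)[:,:2]-t[:2])@np.array([[c,-s],[s,c]]),3).tolist())
bx=px(135,155,[(375,48),(541,48),(541,280),(373,280)],330)
bp=px(135,155,[(419,350)],330); sp=px(385,170,[(423,84)],330)
hp=px(135,155,[(434,88)],330)
a=[(140,45,30),(140,-45,30),(10,-45,30),(10,45,30)]
pr=[(-37,0,100)]
for ob in ([(top,bx,a)],[(top,bx,a),(top,bp,pr)],[(top,bx,a),(top,bp,pr),(sc,sp,pr)]): fit(ob,[.5,.3,0])
print("pad",onplane(top,bp,.1),onplane(sc,sp,.1),"hinge",onplane(top,hp,.075))
hsv=cv2.cvtColor(top["color"],cv2.COLOR_RGB2HSV)[170:270,215:310]
m=((hsv[...,0]<16)&(hsv[...,1]>90)).astype(np.uint8)
ct=max(cv2.findContours(m,0,2)[0],key=cv2.contourArea)+[215,170]; ct=cv2.convexHull(ct).reshape(-1,2)
W=onplane(top,ct,.105)[:,:2]
s=least_squares(lambda p:np.hypot(*(W-p[:2]).T)-p[2],[.55,0,.09],loss="soft_l1",f_scale=.003); print("bowl",s.x,abs(s.fun).max())
f=lambda n,uv,z:print(n,np.round(onplane(top,np.array(uv)/1.4286,z),3).tolist())
f("foam",[(463,369)],.008);f("spool",[(278,359)],.04);f("jar",[(514,186)],.075);f("vase",[(450,183)],.07);f("mug",[(360,190)],.09);f("redgrip",[(590,405)],.06);f("yelgrip",[(617,281)],.06);f("glue",[(286,165)],.14);f("spindle",[(377,318)],.075)
E
python3 fit.py
```

```text
[ 0.4532 -0.2939  0.4516] [[0.0, -0.1], [0.9, -1.3], [0.6, 0.7], [1.2, 0.6], [-0.0, 0.7], [-0.4, 0.9], [1.4, 0.1], [0.2, 0.0], [1.1, -0.2], [1.3, 1.9]]
[ 0.4538 -0.2924  0.4471] [[-0.4, -0.4], [0.5, -1.5], [-0.1, 0.5], [0.5, 0.5], [-0.5, 0.4]]
beads tray [[0.037, 0.018], [0.034, -0.029], [0.007, -0.026], [0.004, 0.023], [-0.027, -0.003]]
[0.4962 0.2874 0.0367] [[0.9, 0.6], [-0.4, 0.1], [-0.9, -0.6], [0.4, -0.1]]
[0.4962 0.2881 0.0314] [[0.9, 0.5], [-0.4, 0.1], [-1.2, -0.5], [0.1, -0.1], [0.3, 0.0]]
[0.4963 0.2882 0.0312] [[0.9, 0.5], [-0.4, 0.1], [-1.2, -0.6], [0.1, -0.2], [0.3, -0.1], [-0.1, -0.6]]
pad [[0.45915646 0.28769969 0.1       ]] [[0.46230932 0.28619686 0.1       ]] hinge [[0.60470636 0.29390352 0.075     ]]
bowl [ 0.47467697 -0.00345574  0.08859639] 0.001195797342394972
foam [[0.383, -0.172, 0.008]]
spool [[0.394, 0.184, 0.04]]
jar [[0.733, -0.263, 0.075]]
vase [[0.738, -0.139, 0.07]]
mug [[0.715, 0.033, 0.09]]
redgrip [[0.318, -0.406, 0.06]]
yelgrip [[0.554, -0.462, 0.06]]
glue [[0.746, 0.167, 0.14]]
spindle [[0.473, -0.005, 0.075]]
```

arm_command([
  [[0,0,-0.1,32,-34,2,1],[0,0,-0.1,32,-34,2,1],[0,0,-0.1,32,-34,2,1],[0,0,-0.1,32,-34,2,1],[0,0,-0.1,32,-34,2,1],[0,0,-0.1,32,-34,2,1],[0,0,-0.1,32,-34,2,1],[0,0,-0.1,32,-34,2,1]],
])

```text
t: 1.1
tool_pos: [0.4493, 0.3475, 0.2384]
tcp_rot: [-0.0, 0.524, 0.851, -0.0]
wrist_force: [0.5, -0.8, 0.5]
gripper_width: 0.0869
grasp_force: 0.0
```

arm_command([
  [[0,0,-0.1,5,-38,0,1],[0,0,-0.1,5,-38,0,1],[0,0,-0.1,5,-38,0,1],[0,0,-0.1,5,-38,0,1],[0,0,-0.1,5,-38,0,1],[0,0,-0.1,5,-38,0,1],[0,0,-0.1,5,-38,0,1],[0,0,-0.1,5,-38,0,1]],
])

```text
t: 2.1
tool_pos: [0.4887, 0.0425, 0.2386]
tcp_rot: [-0.0, 0.815, 0.579, 0.0]
wrist_force: [0.5, -0.2, 0.0]
gripper_width: 0.0872
grasp_force: 0.0
```

arm_command([
  [[0,0,-0.1,5,-38,0,1],[0,0,-0.1,5,-38,0,1],[0,0,-0.1,5,-38,0,1],[0,0,-0.1,5,-38,0,1],[0,0,-0.1,5,-38,0,1],[0,0,-0.1,5,-38,0,1],[0,0,-0.1,5,-38,0,1],[0,0,-0.1,5,-38,0,1]],
])

```text
t: 3.1
tool_pos: [0.5282, -0.2614, 0.2386]
tcp_rot: [0.0, 0.976, 0.216, 0.0]
wrist_force: [-0.0, -0.1, 1.5]
gripper_width: 0.0871
grasp_force: 0.0
```

Run:
```python
from h import *
import station
print([n for n in dir(station) if n[0]!='_'])
s=state(); T=np.eye(4); Rm=R.from_quat(np.roll(s["tcp_rot"],-1)).as_matrix(); T[:3,:3]=Rm;T[:3,3]=s["tool_pos"]
f=grab_frame("wrist"); print(np.round(f["tool_from_camera"],3).tolist(),Rm[:,1]); C=T@np.array(f["tool_from_camera"])
t=(.4535,-.293,.449); M=R.from_euler('z',t[2]).as_matrix()
im=f["color"][:,:,::-1].copy()
P=np.array([(65,45,22),(65,-45,22),(-78,45,22),(-78,-45,22),(98,6,68),(98,-6,68),(72,6,68),(72,-6,68)])/1000@M.T+[t[0],t[1],0]
for p in proj(f,P,C): cv2.circle(im,tuple(int(round(v)) for v in p),3,(255,0,255),1)
cv2.imwrite("pics/w1.png",im)
```

```text
['MotionError', 'finish_job', 'grab_frame', 'observe']
{'t': 3.1, 'q': [-0.372, 0.272, 0.921, 1.631, -0.221, 1.349, -0.555], 'tool_pos': [0.528, -0.261, 0.239], 'tcp_rot': [0.0, 0.976, 0.216, 0.0], 'wrist_force': [-0.009, -0.092, 1.544], 'gripper_width': 0.087, 'grasp_force': 0.0}
[[0.001, 0.969, 0.249, 0.067], [1.0, -0.001, 0.0, -0.0], [0.0, 0.249, -0.969, -0.162], [0.0, 0.0, 0.0, 1.0]] [ 4.21771569e-01 -9.06702079e-01  2.87047959e-04]
```

View pics/w1.png

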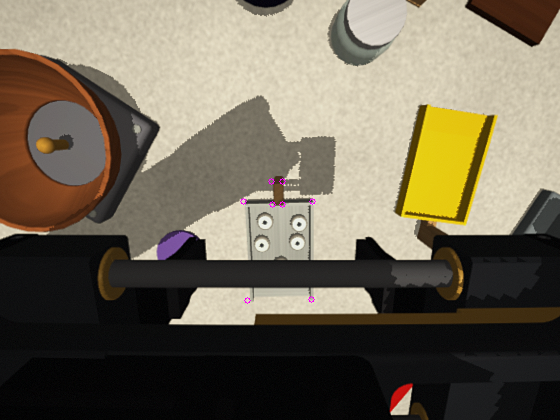

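The wrist view confirms the fit: the predicted tray corners and grip top fall on the real ones, with the grip near (278,190). I'll descend and grasp.

arm_command([
  [[0,0,0.002,0.25,0.6,-25,1],[0,0,0.002,0.25,0.6,-25,1],[0,0,0.002,0.25,0.6,-25,1],[0,0,0.002,0.25,0.6,-25,1],[0,0,0.002,0.25,0.6,-25,1],[0,0,0.002,0.25,0.6,-25,1],[0,0,0,0.25,0.6,-25,1],[0,0,0,0.25,0.6,-25,1]],
])

```text
t: 4.15
tool_pos: [0.5301, -0.2553, 0.0378]
tcp_rot: [0.0, 0.975, 0.223, -0.0]
wrist_force: [0.2, -0.9, 0.3]
gripper_width: 0.0872
grasp_force: 0.0
```

arm_command([
  [[0,0,0,0,0,-6,1],[0,0,0,0,0,-6,1],[0,0,0,0,0,0,1],[0,0,0,0,0,0,0],[0,0,0,0,0,0,0],[0,0,0,0,0,0,0],[0,0,0,0,0,0,0],[0,0,0,0,0,0,0]],
])

```text
t: 5.15
tool_pos: [0.5306, -0.2544, 0.0266]
tcp_rot: [-0.0, 0.974, 0.224, 0.0]
wrist_force: [-0.8, 0.3, -0.2]
gripper_width: 0.0452
grasp_force: 0.0
```

```bash
cat > kin.py <<'E'
from h import *
def fk(q,p,sg):
    d,a,b,L=p; Rm=np.eye(3); x=np.array([0,0,d]); 
    for i,(ax,le) in enumerate(zip("zyzyzyz",[0,0,a,0,b,0,L])):
        Rm=Rm@R.from_euler(ax,sg[i]*q[i]).as_matrix()
        x=x+Rm@[0,0,le]
    return x,Rm
E
python3 - <<'E'
from kin import *
from scipy.optimize import least_squares
import itertools
s=state()
D=[([-1.369,.334,.04,1.466,-.013,1.343,-.059],[.192,.620,.222],[0,.15,.989,-.001]),([-.372,.272,.921,1.631,-.221,1.349,-.555],[.528,-.261,.239],[0,.976,.216,0]),(s["q"],s["tool_pos"],s["tcp_rot"])]
for sg in itertools.product([1,-1],repeat=4):
    g=[sg[0],1,sg[1],1,sg[2],1,sg[3]]
    f=lambda p:np.concatenate([fk(q,p,g)[0]-x for q,x,_ in D])
    r=least_squares(f,[.3,.5,.5,.4])
    if r.cost<1e-3: print(g,r.x,r.cost,[np.round((R.from_matrix(fk(q,r.x,g)[1]).inv()*R.from_quat(np.roll(np.r_[w] if len(w)==4 else np.r_[w,0],-1))).as_rotvec(),2).tolist() for q,x,w in D])
E
```

```text
{'t': 5.15, 'q': [-0.258, 0.497, 0.791, 1.852, -0.424, 0.969, -0.399], 'tool_pos': [0.531, -0.254, 0.027], 'tcp_rot': [-0.0, 0.974, 0.224, 0.0], 'wrist_force': [-0.844, 0.252, -0.248], 'gripper_width': 0.045, 'grasp_force': 0.0}
[-1, 1, -1, 1, -1, 1, 1] [33.54121868  0.39287375  0.55772255 33.55530233] 0.0007428779020771742 [[0.0, 0.0, 1.69], [-0.0, -0.0, 2.68], [0.0, -0.0, 2.37]]
[-1, 1, -1, 1, -1, 1, -1] [33.54121868  0.39287375  0.55772255 33.55530233] 0.0007428779020771742 [[0.0, 0.0, 1.57], [-0.0, 0.0, 1.57], [0.0, -0.0, 1.57]]
```

arm_command([
  [[0,0,0,0,0,0,0],[0,0,0,0,0,0,0],[0,0,0,0,0,0,0],[0,0,0,0,0,0,0],[0,0,0,0,0,0,0],[0,0,0,0,0,0,0],[0,0,0,0,0,0,0],[0,0,0,0,0,0,0]],
])

```text
t: 6.15
tool_pos: [0.5306, -0.2544, 0.0266]
tcp_rot: [0.0, 0.974, 0.224, 0.0]
wrist_force: [0.1, 0.3, 0.6]
gripper_width: 0.0119
grasp_force: 29.9
```

arm_command([
  [[0,0,0,0,0,3,0],[0,0,0,0,0,5,0],[0,0,0,0,0,8,0],[0,0,0,0,0,12,0],[0,0,0,0,0,15,0],[0,0,0,0,0,15,0],[0,0,0,0,0,10,0],[0,0,0,0,0,4,0]],
])

```text
t: 7.15
tool_pos: [0.5309, -0.2545, 0.0994]
tcp_rot: [0.0, 0.974, 0.224, 0.0]
wrist_force: [0.2, -0.9, -3.5]
gripper_width: 0.0118
grasp_force: 29.9
```

Run:
```python
from h import *
state(); a=[grab_frame(n)["color"][...,::-1] for n in("scene","wrist")]
b=cv2.resize(a[0][150:290,150:340],(570,420),interpolation=cv2.INTER_CUBIC)
cv2.imwrite("pics/l1.png",np.hstack([b[:, :460],a[1][:,130:470]]))
```

```text
{'t': 7.15, 'q': [-0.314, 0.403, 0.852, 1.798, -0.339, 1.094, -0.46], 'tool_pos': [0.531, -0.254, 0.099], 'tcp_rot': [0.0, 0.974, 0.224, 0.0], 'wrist_force': [0.158, -0.88, -3.515], 'gripper_width': 0.012, 'grasp_force': 29.876}
```

View pics/l1.png

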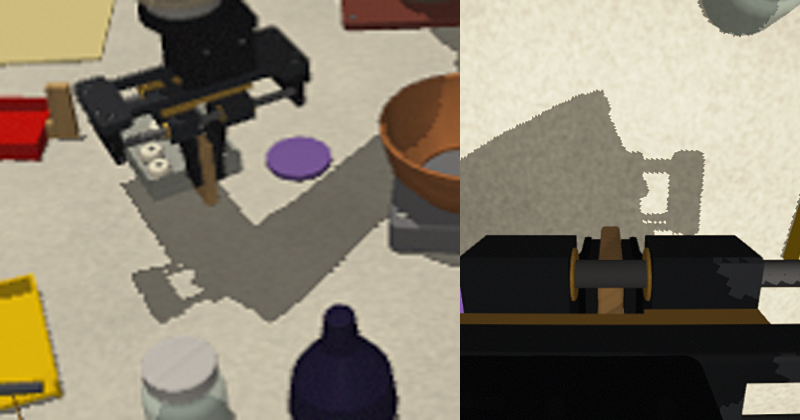

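The tray is held (pads 11.8 mm apart at 29.9 N) and looks level, with the beads still inside. I'll carry it to the far side of the bowl.

arm_command([
  [[0,0,0,0,0,8,0],[0,0,0,0,0,15,0],[0,0,0,0,0,20,0],[0,0,0,0,0,20,0],[0,0,0,0,0,20,0],[0,0,0,3,5,18,0],[0,0,-0.02,6,10,13,0],[0,0,-0.02,9,15,7,0]],
])

```text
t: 8.25
tool_pos: [0.549, -0.2243, 0.2211]
tcp_rot: [0.0, 0.979, 0.204, 0.001]
wrist_force: [0.7, -0.6, -3.2]
gripper_width: 0.0118
grasp_force: 29.9
```

arm_command([
  [[0,0,-0.04,12,20,0,0],[0,0,-0.04,12,20,0,0],[0,0,-0.04,12,20,0,0],[0,0,-0.04,12,20,0,0],[0,0,-0.04,12,20,0,0],[0,0,-0.04,12,20,0,0],[0,0,-0.04,12,20,0,0],[0,0,-0.04,12,20,0,0]],
])

```text
t: 9.25
tool_pos: [0.6451, -0.063, 0.2201]
tcp_rot: [-0.0, 0.999, 0.046, -0.0]
wrist_force: [0.2, 0.9, -3.0]
gripper_width: 0.0115
grasp_force: 29.9
```

arm_command([
  [[0,0,-0.03,12,20,0,0],[0,0,-0.02,10,16,0,0],[0,0,-0.02,7,12,0,0],[0,0,-0.015,5,8,0,0],[0,0,0,2.5,4,0,0],[0,0,0,0,0,0,0],[0,0,0,0,0,0,0],[0,0,0,0,0,0,0]],
])

```text
t: 10.25
tool_pos: [0.6809, -0.005, 0.2197]
tcp_rot: [-0.0, 1.0, 0.003, 0.0]
wrist_force: [1.0, -0.1, -1.9]
gripper_width: 0.0116
grasp_force: 29.9
```

Run:
```python
from h import *
state(); a=[grab_frame(n)["color"][...,::-1] for n in("scene","top")]
b=cv2.resize(a[0][130:290,220:400],(540,480),interpolation=cv2.INTER_CUBIC)
c=cv2.resize(a[1][140:300,200:285],(255,480),interpolation=cv2.INTER_CUBIC)
cv2.imwrite("pics/p1.png",np.hstack([b,c]))
```

```text
{'t': 10.25, 'q': [-0.655, 0.514, 0.879, 1.416, -0.395, 1.394, -1.336], 'tool_pos': [0.681, -0.005, 0.22], 'tcp_rot': [-0.0, 1.0, 0.003, 0.0], 'wrist_force': [0.98, -0.075, -1.912], 'gripper_width': 0.012, 'grasp_force': 29.877}
```

View pics/p1.png

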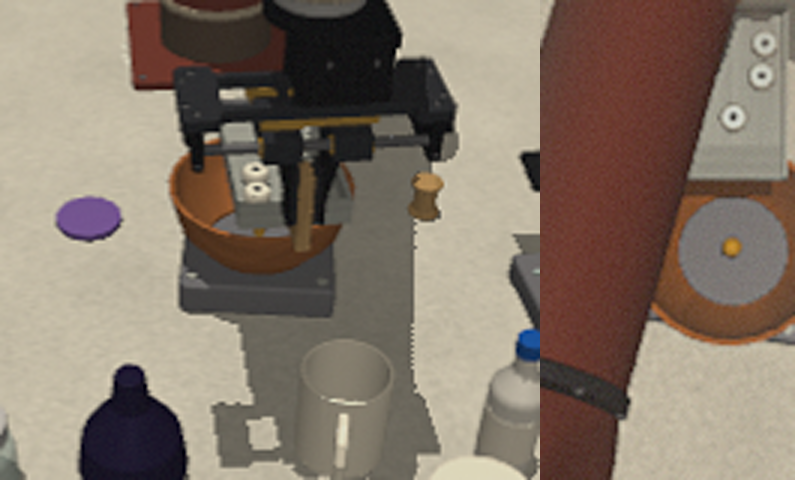

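arm_command([
  [[0,-0.03,0,-1.6,0.2,-4,0],[0,-0.03,0,-1.6,0.2,-5,0],[0,-0.03,0,-1.6,0.2,-5,0],[0,-0.032,0,-1.6,0.2,-5,0],[0,-0.032,0,-1.6,0.2,-5,0],[0,-0.032,0,-1.6,0.2,-5,0],[0,-0.032,0,-1.6,0.2,-5,0],[0,-0.032,0,-1.6,0.2,-4,0]],
])

```text
t: 11.35
tool_pos: [0.668, -0.003, 0.1814]
tcp_rot: [0.0, 0.992, 0.004, 0.125]
wrist_force: [-0.8, -0.7, -1.3]
gripper_width: 0.0117
grasp_force: 29.9
```

Run:
```python
from kin import *
import pickle
from scipy.optimize import least_squares
s=state(); top=pickle.load(open("f0.pkl","rb"))["top"]
print("pred lip corner earlier",proj(top,[[.518,-.046,.203],[.518,-.046,.216]]))
g=[-1,1,-1,1,-1,1,-1]
D=[([-1.369,.334,.04,1.466,-.013,1.343,-.059],[.192,.620,.222]),([-.372,.272,.921,1.631,-.221,1.349,-.555],[.528,-.261,.239]),([-.258,.497,.791,1.852,-.424,.969,-.399],[.531,-.254,.027]),([-.655,.514,.879,1.416,-.395,1.394,-1.336],[.681,-.005,.22]),(s["q"],s["tool_pos"])]
f=lambda p:np.concatenate([fk(q,p,g)[0]-x for q,x in D])
r=least_squares(f,[.3,.5,.5,.4]); print(r.x,np.round(r.fun,3))
x,M=fk(s["q"],r.x,g); print(x,s["tool_pos"])
```

```text
{'t': 11.35, 'q': [-0.848, 0.304, 0.938, 1.756, -0.309, 0.967, -1.381], 'tool_pos': [0.668, -0.003, 0.181], 'tcp_rot': [0.0, 0.992, 0.004, 0.125], 'wrist_force': [-0.756, -0.682, -1.259], 'gripper_width': 0.012, 'grasp_force': 29.877}
pred lip corner earlier [[279.68423929 198.97941444]
 [279.683817   198.16967251]]
[0.3429433  0.38593353 0.54510418 0.35558566] [-0.039  0.019  0.006  0.013  0.007  0.    -0.015  0.005 -0.009 -0.008
 -0.001  0.008  0.001  0.008 -0.005]
[0.66874401 0.00525463 0.1763224 ] [ 0.66796333 -0.00298591  0.18139097]
```

arm_command([
  [[0,-0.031,0,-2.4,0,4,0],[0,-0.031,0,-2.4,0,4,0],[0,-0.031,0,-2.4,0,4,0],[0,-0.031,0,-2.4,0,4,0],[0,-0.031,0,-2.4,0,4,0],[0,-0.031,0,-2.4,0,4,0],[0,-0.031,0,-2.4,0,4,0],[0,-0.031,0,-2.4,0,4,0]],
])

```text
t: 12.35
tool_pos: [0.6486, -0.0032, 0.2135]
tcp_rot: [0.001, 0.969, 0.003, 0.247]
wrist_force: [-0.6, -1.3, -2.9]
gripper_width: 0.0118
grasp_force: 29.9
```

Run:
```python
from kin import *
s=state()
```

```text
{'t': 12.35, 'q': [-1.091, -0.056, 0.997, 1.994, 0.136, 0.685, -1.731], 'tool_pos': [0.649, -0.003, 0.213], 'tcp_rot': [0.001, 0.969, 0.003, 0.247], 'wrist_force': [-0.606, -1.296, -2.927], 'gripper_width': 0.012, 'grasp_force': 29.878}
```

arm_command([
  [[0,-0.031,0,-0.8,0,3.1,0],[0,-0.031,0,-0.8,0,3.1,0],[0,-0.031,0,-0.8,0,3.1,0],[0,-0.031,0,-0.8,0,3.1,0],[0,-0.031,0,-0.8,0,3.1,0],[0,-0.031,0,-0.8,0,3.1,0],[0,-0.031,0,-0.8,0,3.1,0],[0,-0.031,0,-0.8,0,3.1,0]],
])

```text
t: 13.35
tool_pos: [0.6423, -0.0035, 0.2383]
tcp_rot: [0.001, 0.931, 0.003, 0.365]
wrist_force: [0.2, 0.3, -1.5]
gripper_width: 0.0119
grasp_force: 29.9
```

Run:
```python
from h import *
state(); a=[grab_frame(n)["color"][...,::-1] for n in("scene","top")]
b=cv2.resize(a[0][110:290,230:400],(510,540),interpolation=cv2.INTER_CUBIC)
c=cv2.resize(a[1][140:320,200:296],(288,540),interpolation=cv2.INTER_CUBIC)
cv2.imwrite("pics/p2.png",np.hstack([b,c]))
```

```text
{'t': 13.35, 'q': [-0.898, -0.248, 0.711, 2.185, 0.604, 0.461, -2.156], 'tool_pos': [0.642, -0.003, 0.238], 'tcp_rot': [0.001, 0.931, 0.003, 0.365], 'wrist_force': [0.19, 0.314, -1.522], 'gripper_width': 0.012, 'grasp_force': 29.877}
```

View pics/p2.png

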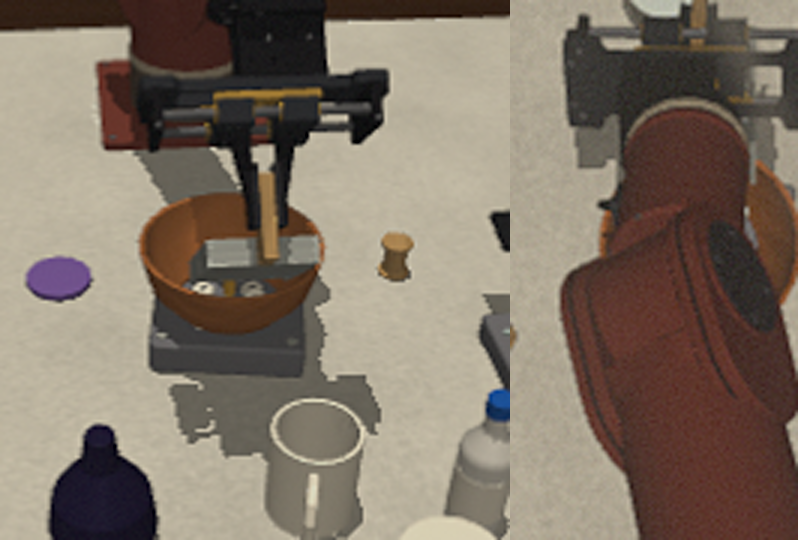

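Beads are visible on the bowl floor. I'll tilt slightly more and hold, then bring the tray level again.

arm_command([
  [[0,-0.02,0,0,0,2,0],[0,-0.02,0,0,0,2,0],[0,-0.02,0,0,0,2,0],[0,-0.02,0,0,0,2,0],[0,0,0,0,0,0,0],[0,0,0,0,0,0,0],[0,0,0,0,0,0,0],[0,0,0,0,0,0,0]],
])

```text
t: 14.45
tool_pos: [0.6428, -0.0027, 0.2464]
tcp_rot: [0.002, 0.916, 0.004, 0.401]
wrist_force: [-0.7, -0.3, -1.7]
gripper_width: 0.0124
grasp_force: 29.9
```

arm_command([
  [[0,0.03,0,1,0,2,0],[0,0.05,0,3,0,2,0],[0,0.05,0,4,0,0,0],[0,0.05,0,5,0,0,0],[0,0.05,0,6,0,0,0],[0,0.05,0,6,0,0,0],[0,0.05,0,6,0,0,0],[0,0.05,0,6,0,0,0]],
])

```text
t: 15.45
tool_pos: [0.6801, -0.002, 0.2509]
tcp_rot: [0.0, 0.975, 0.004, 0.221]
wrist_force: [0.3, 0.3, -2.9]
gripper_width: 0.0118
grasp_force: 29.9
```

arm_command([
  [[0,0.05,0,4,-5,0,0],[0,0.05,0,3,-8,0,0],[0,0.05,0,2,-12,0,0],[0,0.05,0,2,-15,0,0],[0,0.05,0,0,-18,0,0],[0,0.05,0,0,-18,0,0],[0,0.05,0,0,-18,0,0],[0,0.05,0,0,-18,0,0]],
])

```text
t: 16.45
tool_pos: [0.6912, -0.1148, 0.2501]
tcp_rot: [0.0, 1.0, 0.005, 0.022]
wrist_force: [0.8, -0.6, -2.3]
gripper_width: 0.0115
grasp_force: 29.9
```

Run:
```python
from h import *
s=state(); print((R.from_quat(np.roll(s["tcp_rot"],-1))).as_matrix().round(3).tolist())
a=[grab_frame(n)["color"][...,::-1] for n in("scene","top")]
b=cv2.resize(a[0][110:290,200:370],(510,540),interpolation=cv2.INTER_CUBIC)
c=cv2.resize(a[1][140:320,210:306],(288,540),interpolation=cv2.INTER_CUBIC)
cv2.imwrite("pics/p3.png",np.hstack([b,c]))
```

```text
{'t': 16.45, 'q': [-0.535, 0.541, 0.977, 1.364, -0.462, 1.424, -1.14], 'tool_pos': [0.691, -0.115, 0.25], 'tcp_rot': [0.0, 1.0, 0.005, 0.022], 'wrist_force': [0.799, -0.595, -2.253], 'gripper_width': 0.011, 'grasp_force': 29.878}
[[0.999, 0.009, 0.045], [0.009, -1.0, -0.0], [0.045, 0.001, -0.999]]
```

View pics/p3.png

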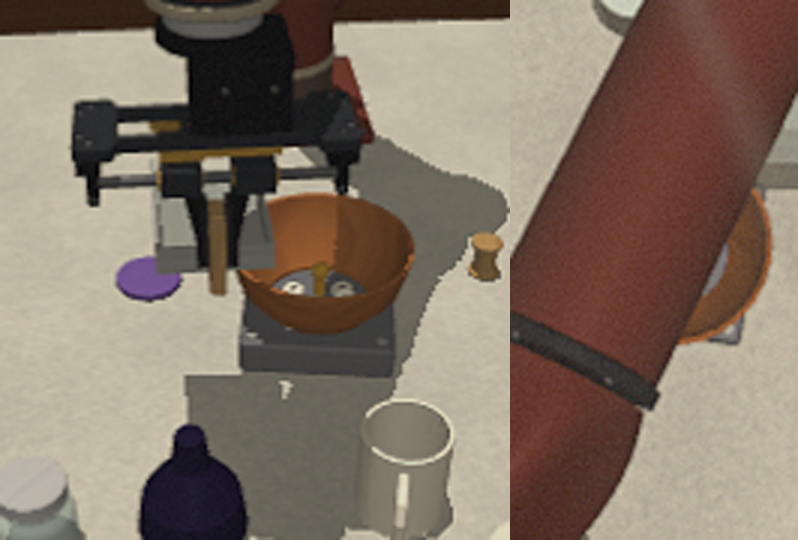

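Two beads are visible in the bowl and the visible part of the pan is empty. I'll return the tray to its original spot and count the beads numerically from the top camera afterwards.

arm_command([
  [[0,0.045,0.055,-10,-9,0,0],[0,0,0.055,-20,-17,0,0],[0,0,0.055,-25,-22,0,0],[0,0,0.055,-25,-22,0,0],[0,0,0.055,-25,-22,0,0],[0,0,0.055,-25,-22,0,0],[0,0,0.055,-20,-17,0,0],[0,0,0.055,-10,-9,0,0]],
])

```text
t: 17.55
tool_pos: [0.53, -0.2551, 0.2505]
tcp_rot: [-0.001, 0.975, 0.223, 0.001]
wrist_force: [-0.7, 0.3, -2.3]
gripper_width: 0.0121
grasp_force: 29.9
```

arm_command([
  [[0,0,0,0,0,-15,0],[0,0,0,0,0,-30,0],[0,0,0,0,0,-35,0],[0,0,0,0,0,-35,0],[0,0,0,0,0,-35,0],[0,0,0,0,0,-30,0],[0,0,0,0,0,-15,0],[0,0,0,0,0,-5,0]],
])

```text
t: 18.55
tool_pos: [0.5307, -0.2541, 0.0494]
tcp_rot: [-0.001, 0.975, 0.222, -0.0]
wrist_force: [0.5, -0.7, -1.4]
gripper_width: 0.0116
grasp_force: 29.9
```

Run:
```python
from h import *
s=state(); print((R.from_quat(np.roll(s["tcp_rot"],-1))).as_matrix().round(3).tolist())
```

```text
{'t': 18.55, 'q': [-0.315, 0.488, 0.868, 1.838, -0.435, 1.019, -0.392], 'tool_pos': [0.531, -0.254, 0.049], 'tcp_rot': [-0.001, 0.975, 0.222, -0.0], 'wrist_force': [0.546, -0.678, -1.387], 'gripper_width': 0.012, 'grasp_force': 29.911}
[[0.901, 0.433, -0.001], [0.433, -0.901, 0.002], [0.0, -0.002, -1.0]]
```

arm_command([
  [[0,0,0,0,0,-5,0],[0,0,0,0,0,-6,0],[0,0,0,0,0,-5,0],[0,0,0,0,0,-3,0],[0,0,0,0,0,-2,0],[0,0,0,0,0,-1,0],[0,0,0,0,0,-0.5,0],[0,0,0,0,0,0,0]],
])

```text
t: 19.55
tool_pos: [0.5307, -0.2548, 0.0279]
tcp_rot: [-0.001, 0.975, 0.222, 0.0]
wrist_force: [-0.9, -0.1, -1.1]
gripper_width: 0.012
grasp_force: 29.9
```

arm_command([
  [[0,0,0,0,0,0,0.6],[0,0,0,0,0,0,0.6],[0,0,0,0,0,0,0.6],[0,0,0,0,0,0,0.6],[0,0,0,0,0,0,0.6],[0,0,0,0,0,0,0.6],[0,0,0,0,0,0,0.6],[0,0,0,0,0,0,0.6]],
])

```text
t: 20.55
tool_pos: [0.5307, -0.2548, 0.0279]
tcp_rot: [-0.001, 0.975, 0.222, 0.0]
wrist_force: [-0.2, -0.4, -0.1]
gripper_width: 0.052
grasp_force: 0.0
```

arm_command([
  [[0,0,0,0,0,10,0.6],[0,0,0,0,0,20,0.6],[0,0,0,0,0,30,0.6],[0,0,0,0,0,30,0.6],[0,0,0,0,0,30,0.6],[0,0,0,0,0,30,0.6],[0,0,0,0,0,30,0.6],[0,0,0,0,0,20,0.6]],
])

```text
t: 21.55
tool_pos: [0.5309, -0.2553, 0.2305]
tcp_rot: [-0.0, 0.975, 0.222, 0.002]
wrist_force: [0.2, -0.3, -0.7]
gripper_width: 0.0523
grasp_force: 0.0
```

```bash
cat > chk.py <<'E'
from h import *
s=state(); T=np.eye(4); T[:3,:3]=R.from_quat(np.roll(s["tcp_rot"],-1)).as_matrix();T[:3,3]=s["tool_pos"]
f=grab_frame("wrist"); C=T@np.array(f["tool_from_camera"]); cv2.imwrite("pics/w2.png",f["color"][...,::-1])
g=grab_frame("top"); cv2.imwrite("pics/t2.png",g["color"][...,::-1])
for n,fr,TT in(("wrist",f,C),("top",g,None)):
    h=cv2.cvtColor(fr["color"],cv2.COLOR_RGB2HSV); m=((h[...,2]>175)&(h[...,1]<40)).astype(np.uint8)
    k,_,st,ce=cv2.connectedComponentsWithStats(m)
    for i in range(1,k):
        if st[i,4]>6:
            w=onplane(fr,[ce[i]],.056,TT)[0]; v=onplane(fr,[ce[i]],.016,TT)[0]
            db=np.hypot(w[0]-.4745,w[1]+.0035); dt=np.hypot(v[0]-.4535,v[1]+.293)
            if db<.09 or dt<.1: print(n,ce[i].round(1),st[i,4],"bowl r %.3f tray r %.3f"%(db,dt))
E
python3 chk.py
```

```text
{'t': 21.55, 'q': [-0.433, 0.296, 0.993, 1.646, -0.256, 1.336, -0.523], 'tool_pos': [0.531, -0.255, 0.23], 'tcp_rot': [-0.0, 0.975, 0.222, 0.002], 'wrist_force': [0.156, -0.309, -0.745], 'gripper_width': 0.052, 'grasp_force': 0.0}
wrist [ 68.4 128.9] 193 bowl r 0.024 tray r 0.308
wrist [ 94.2 128.5] 157 bowl r 0.050 tray r 0.281
wrist [ 38.6 133.9] 136 bowl r 0.021 tray r 0.340
wrist [ 80.3 160.9] 189 bowl r 0.031 tray r 0.282
wrist [280.  300.5] 2602 bowl r 0.317 tray r 0.073
top [275.3 209.7] 26 bowl r 0.047 tray r 0.267
top [264.8 214.7] 27 bowl r 0.022 tray r 0.292
top [255.1 223.9] 33 bowl r 0.024 tray r 0.316
top [273.1 225.1] 30 bowl r 0.026 tray r 0.265
top [400. 241.] 7 bowl r 0.372 tray r 0.092
top [393.8 249.8] 25 bowl r 0.359 tray r 0.085
top [391.4 259.7] 7 bowl r 0.359 tray r 0.097
```

Run:
```python
import cv2,numpy as np
w=cv2.imread("pics/w2.png"); t=cv2.imread("pics/t2.png")
a=cv2.resize(w[70:240,0:130],(390,510),interpolation=cv2.INTER_CUBIC)
b=cv2.resize(t[180:265,225:325],(400,340),interpolation=cv2.INTER_CUBIC)
c=cv2.resize(t[190:275,325:425],(400,340),interpolation=cv2.INTER_CUBIC)
d=cv2.resize(w[180:320,200:360],(388,340))
im=np.zeros((600,800,3),np.uint8); im[:510*600//600,:390]=a; im[:300,395:748]=cv2.resize(b,(353,300)); im[300:,395:748]=cv2.resize(c,(353,300))
cv2.imwrite("pics/m.png",im)
```

```text
(no output)
```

View pics/m.png

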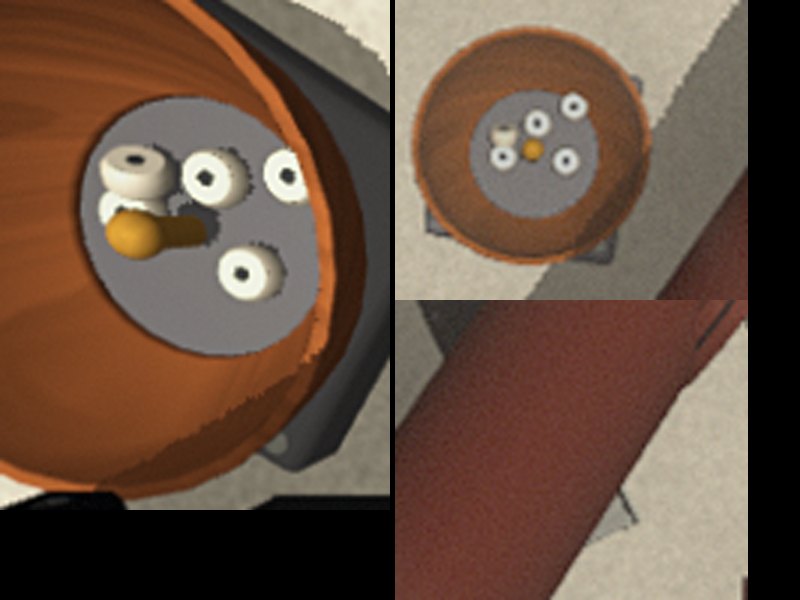

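All five beads lie on the bowl floor, at about (135,165), (125,208), (205,178), (288,175) and (243,272) in the left crop. The tray is back at its original spot. Next I'll move to the lever with the fingers shut.

arm_command([
  [[0,0,0.06,-2,15,0,0],[0,0,0.06,-4,30,0,0],[0,0,0.06,-5,36,0,0],[0,0,0.06,-5,36,0,0],[0,0,0.06,-5,36,0,0],[0,0,0.06,-5,36,0,0],[0,0,0.06,-5,36,0,0],[0,0,0.06,-5,36,0,0]],
])

```text
t: 22.65
tool_pos: [0.4933, 0.0083, 0.2268]
tcp_rot: [-0.001, 0.893, 0.45, -0.001]
wrist_force: [-0.2, 0.3, 0.5]
gripper_width: 0.0007
grasp_force: 0.0
```

arm_command([
  [[0,0,0.06,-5,36,0,0],[0,0,0.06,-5,36,0,0],[0,0,0.06,-5,36,0,0],[0,0,0.06,-5,36,0,0],[0,0,0.06,-5,36,0,0],[0,0,0.06,-5,36,0,0],[0,0,0.06,-5,36,-10,0],[0,0,0.06,-4,30,-10,0]],
])

```text
t: 23.65
tool_pos: [0.455, 0.2907, 0.2067]
tcp_rot: [-0.001, 0.761, 0.649, -0.0]
wrist_force: [0.5, 0.3, -0.3]
gripper_width: 0.0002
grasp_force: 0.0
```

Run:
```python
from h import *
s=state(); T=np.eye(4); T[:3,:3]=R.from_quat(np.roll(s["tcp_rot"],-1)).as_matrix();T[:3,3]=s["tool_pos"]
f=grab_frame("wrist"); C=T@np.array(f["tool_from_camera"]); cv2.imwrite("pics/w3.png",f["color"][...,::-1])
print(proj(f,[[.459,.287,.1],[.604,.293,.07]],C))
```

```text
{'t': 23.65, 'q': [-1.127, 0.119, 0.522, 1.778, -0.064, 1.262, -0.747], 'tool_pos': [0.455, 0.291, 0.207], 'tcp_rot': [-0.001, 0.761, 0.649, -0.0], 'wrist_force': [0.479, 0.345, -0.295], 'gripper_width': 0.0, 'grasp_force': 0.0}
[[285.71061653 213.05681806]
 [426.09829555 178.21362876]]
```

arm_command([
  [[0,0,0,1,-2,-12,0],[0,0,0,1,-2,-16,0],[0,0,0,0,0,-16,0],[0,0,0,0,0,-16,0],[0,0,0,0,0,-14,0],[0,0,0,0,0,-10,0],[0,0,0,0,0,-6,0],[0,0,0,0,0,-3,0]],
])

```text
t: 24.7
tool_pos: [0.4578, 0.2843, 0.1147]
tcp_rot: [-0.001, 0.762, 0.647, 0.0]
wrist_force: [0.0, 0.0, 0.3]
gripper_width: 0.0004
grasp_force: 0.0
```

arm_command([
  [[0,0,0,0,0,-4,0],[0,0,0,0,0,-4,0],[0,0,0,0,0,-4,0],[0,0,0,0,0,-4,0],[0,0,0,0,0,-3,0],[0,0,0,0,0,-2,0],[0,0,0,0,0,0,0],[0,0,0,0,0,0,0]],
])

```text
t: 25.7
tool_pos: [0.4577, 0.2843, 0.094]
tcp_rot: [-0.001, 0.762, 0.647, 0.0]
wrist_force: [-1.9, 0.2, 4.1]
gripper_width: 0.0004
grasp_force: 1.7
```

arm_command([
  [[0,0,0,0,0.3,-3,0],[0,0,0,0,0.3,-4,0],[0,0,0,0,0.3,-4,0],[0,0,0,0,0.3,-4,0],[0,0,0,0,0.3,-4,0],[0,0,0,0,0.3,-3,0],[0,0,0,0,0,-2,0],[0,0,0,0,0,0,0]],
])

```text
t: 26.7
tool_pos: [0.4573, 0.2853, 0.0694]
tcp_rot: [-0.001, 0.762, 0.647, -0.001]
wrist_force: [-4.6, -2.2, 7.2]
gripper_width: 0.0004
grasp_force: 3.5
```

arm_command([
  [[0,0,0,0,0,0,0],[0,0,0,0,0,0,0],[0,0,0,0,0,0,0],[0,0,0,0,0,0,0],[0,0,0,0,0,0,0],[0,0,0,0,0,0,0],[0,0,0,0,0,0,0],[0,0,0,0,0,0,0]],
])

```text
t: 27.7
tool_pos: [0.4573, 0.2853, 0.0695]
tcp_rot: [-0.001, 0.762, 0.647, -0.001]
wrist_force: [-5.1, -3.4, 8.2]
gripper_width: 0.0008
grasp_force: 3.5
```

Run:
```python
from h import *
import pickle
s=state(); print([np.round(observe()["wrist_force"],1).tolist() for _ in range(2)])
g=grab_frame("top"); f0=pickle.load(open("f0.pkl","rb"))["top"]
d=cv2.absdiff(g["color"],f0["color"]).max(2); cv2.imwrite("pics/t3.png",g["color"][...,::-1])
for n,(x,y,r) in dict(foam=(.383,-.172,.04),spool=(.394,.184,.02),jar=(.733,-.263,.035),vase=(.738,-.139,.045),mug=(.715,.033,.04),glue=(.746,.167,.03),tray=(.4535,-.293,.09)).items():
    u,v=proj(g,[[x,y,.03]])[0]; p=int(r*370); u,v=int(u),int(v); print(n,(u,v),d[v-p:v+p,u-p:u+p].mean().round(1))
```

```text
{'t': 27.7, 'q': [-1.083, 0.266, 0.509, 1.93, -0.156, 0.985, -0.666], 'tool_pos': [0.457, 0.285, 0.069], 'tcp_rot': [-0.001, 0.762, 0.647, -0.001], 'wrist_force': [-5.066, -3.381, 8.246], 'gripper_width': 0.001, 'grasp_force': 3.485}
[[-5.1, -3.4, 8.2], [-5.1, -3.4, 8.2]]
foam (324, 257) 19.2
spool (195, 251) 16.7
jar (357, 134) 18.4
vase (313, 132) 12.6
mug (253, 139) 18.2
glue (206, 127) 17.2
tray (368, 233) 24.8
```

arm_command([
  [[0,0,0,-0.4,-0.3,0.2,0],[0,0,0,-0.4,-0.3,0.2,0],[0,0,0,-0.3,-0.3,0,0],[0,0,0,0,0,0,0],[0,0,0,0,0,0,0],[0,0,0,0,0,0,0],[0,0,0,0,0,0,0],[0,0,0,0,0,0,0]],
])

```text
t: 28.75
tool_pos: [0.4573, 0.2852, 0.0704]
tcp_rot: [-0.001, 0.762, 0.647, 0.001]
wrist_force: [-0.7, -0.7, 7.0]
gripper_width: 0.0004
grasp_force: 3.3
```

Run:
```python
from h import *
import pickle
state(); F=pickle.load(open("f0.pkl","rb")); N={n:grab_frame(n) for n in("scene","top")}
for n,(x,y,r) in dict(foam=(.383,-.172,.045),spool=(.394,.184,.03),jar=(.733,-.263,.045),vase=(.738,-.139,.05),mug=(.715,.033,.05),glue=(.746,.167,.035),scis=(.70,.24,.06),tray=(.4535,-.293,.1)).items():
  o=[]
  for c in N:
    u,v=proj(N[c],[[x,y,.03]])[0].astype(int); p=int(r*380); q=p+8
    a=cv2.cvtColor(F[c]["color"],7)[v-p:v+p,u-p:u+p]; b=cv2.cvtColor(N[c]["color"],7)[v-q:v+q,u-q:u+q]
    _,mx,_,l=cv2.minMaxLoc(cv2.matchTemplate(b,a,cv2.TM_CCOEFF_NORMED)); o.append((l[0]-8,l[1]-8,round(mx,2)))
  print(n,o)
# lever pad: dark-pixel rows in scene near the pad, and projected pad corners for level / rest
c,s=np.cos(.035),np.sin(.035); Rz=np.array([[c,-s,0],[s,c,0],[0,0,1]])
for th in(.1,.2,.3):
  e=.2-th; hinge=np.array([.11,0,.065]); P=[]
  for a in(175,125):
    for y in(25,-25): P.append(hinge+[-a/1e3*np.cos(e)-.005*np.sin(e)*0,y/1e3,a/1e3*np.sin(e)+.005])
  print(th,proj(N["scene"],np.array(P)@Rz.T+[.4963,.2882,0]).round(1).tolist())
h=cv2.cvtColor(N["scene"]["color"],7)
print(h[172:206,392:424:2])
```

```text
{'t': 28.75, 'q': [-1.084, 0.262, 0.509, 1.932, -0.154, 0.984, -0.667], 'tool_pos': [0.457, 0.285, 0.07], 'tcp_rot': [-0.001, 0.762, 0.647, 0.001], 'wrist_force': [-0.69, -0.744, 7.012], 'gripper_width': 0.0, 'grasp_force': 3.294}
foam [(0, 0, 1.0), (0, 0, 0.99)]
spool [(0, 0, 0.59), (0, 0, 0.98)]
jar [(0, 0, 1.0), (0, 0, 0.99)]
vase [(0, 0, 1.0), (0, 0, 1.0)]
mug [(0, 0, 1.0), (0, 0, 1.0)]
glue [(0, 0, 1.0), (0, 0, 0.99)]
scis [(0, 0, 1.0), (0, 0, 0.98)]
tray [(1, 0, 0.93), (-1, 1, 0.87)]
0.1 [[406.9, 183.7], [391.4, 184.7], [412.6, 194.5], [396.7, 195.5]]
0.2 [[405.7, 188.3], [390.3, 189.3], [411.7, 197.7], [395.8, 198.8]]
0.3 [[404.7, 193.0], [389.4, 194.0], [410.9, 201.2], [395.1, 202.3]]
[[145  20  29  41  33  37  41  35  31  31  29  32  57  25  52 190]
 [151  17  78  68  40  43  46  41  40  39  40  38  52  24  18 169]
 [165  24  88  69  46  44  45  44  46  45  45  46  38  24  22  99]
 [182  26  76  55  44  42  43  45  43  45  44  45  44  37  34  40]
 [187  59  78  46  45  57  49  44  45  45  46  45  45  46  43  44]
 [187  66  46  49  43  55  47  45  45  44  44  44  46  43  43  
[... 1180 characters left out ...]
 125 187 185 183 184 183 181]
 [102  41  22  19  40  63  45  21  17  45 186 185 183 184 185 183]
 [104  78  21  20  24  78  81  57  19   8 186 183 182 181 183 182]
 [103  89  18  20  17  76  82  82  24   6 187 182 181 180 182 182]
 [100 103  12  15  12  71  84  83  55  82 185 182 187 184 181 181]
 [101 103  76  77  95  62  83  82  84 182 185 183 183 183 184 183]
 [ 99 103 100 101 105  68  81  83  79 186 188 187 183 186 184 182]
 [ 99 101 104 101 102  76  70  82  79 117 186 185 182 185 184 182]
 [100 102 104 102 102  87  62  83  80  90 114 189 185 182 182 183]
 [ 99 101 102 102 102 102  63  81  82  80  98 191 185 182 181 183]
 [101 101 100 101 103 104  67  76  82  79 103 113 190 188 184 185]]
```

```bash
python3 -c "
from station import *
print(finish_job())"
```

```text
the job is handed in; nothing more can be done
None
```

All five beads are in the bowl, the empty tray is flat within a few millimetres of its original spot, and the fingers are holding the lever level (TCP at 70 mm, 7 N); no other object moved in the images, and the job was handed in at about 29 s of the 69 s limit.

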